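# Run the lamp foot down the locking rail to the shade-fitting stop

### The arm

A 6-joint arm with a two-finger parallel gripper is mounted at the origin on the work surface. World frame = base frame: x ahead of the robot, y to its left, z up, the work surface at z = 0. Lengths are in mm, angles in rad, forces in N, time in s.
With the tool pointing down it reaches from about 275 to 750 mm from the base axis. Payload 10.2 kg.
Tool frame: the origin (TCP) lies at the very end of the fingers, on their centre line; the grasp point (between the pads) lies 19 mm behind it (bot.grip_depth is the distance from the TCP to the grasp point, in mm); z points along the fingers, y is the line along which they close (so a half turn about z gives the same grasp; the last joint's range is limited). The gripper opens to 85 mm and grips with 20 to 120 N. Pads are 22 mm wide; open, the fingers measure 114 mm over their backs; the gripper's body (76 mm by 85 mm) begins 54 mm behind the grasp point. The pads swing forward as they close: fully open they stand 13 mm farther back than shut.
Start: joints at [1.03, 0.313, 1.498, -0, 1.331, -0.223], TCP at [164.063, 498.713, 231.294] pointing down, gripper open.
Joint ranges: [-2.94, 2.94], [-0.97, 2.17], [0.19, 2.56], [-1.23, 4.37], [0.02, 3.11], [-2.88, 2.88]. Speed limits (rad/s): [2.39, 2.39, 3.01, 3.14, 3.14, 3.14].

### API

Orientations are given as a unit quaternion [x, y, z, w].
In Python, from rig import bot gives the robot as it stands.
- The arm moves only by the tool apply_moves, never from a script. Its argument "plan" is a list of rows, each a list of 6 numbers: the shift along the world's x, y, z in m, then the turn, a rotation vector about the world's x, y, z in degrees. In form: [[dx, dy, dz, wx, wy, wz], ...]. A call has 1 to 12 rows; each row shifts and turns the commanded pose from where the row before left it; what a row does not reach is not made up. A row lasts 1/10 s, in which the tool goes at most 50 mm and 8.59 degrees, less where a joint would pass 70% of its speed; a pose out of reach is approached as far as the arm can. A call is refused whole if a number of a shift passes 0.05 or a number of a turn 8.59, either way. A call with a gripper value outside its range is refused whole. "claw" is the closure, from 0 (fully open) to 1 (shut), set as the call begins (left out, the last holds). The fingers move at their own pace and stop on an object; the grip force is fixed at half the most. Time passes only in rows, so rows that do not move let the fingers close. It gives the time, the measured TCP pose, the force, the opening and the grip force at its end, in the units of the state.
- bot.get_obs(): the state, without advancing time (a new reading comes with each control period).
- bot.read_camera(name): name is "scene" or "side" or "wrist"; returns a dict with "img" (420x560x3 uint8, red, green, blue), "fx", "fy", "cx", "cy" (pixels), "camera_from_world" (4x4, takes a point from world to camera coordinates); the wrist camera has in their place "tool_from_camera" (4x4, takes a point from camera to tool coordinates, whose origin is the TCP and whose axes are the flange's). Camera axes: x right, y down, z forward; pixel columns grow to the right and rows downward; lengths in mm; the calibration is good to about 2 mm. A picture is of the moment at which its call begins: read the wrist's pose just before it. There is no depth.
- bot.sign_off(): hands the job in; it is judged then, once.
Trained networks look in a picture, given as the dict that the camera call returned (one of the last four; its "shot" number tells which), for a name from the list of things; names that differ only in an ending like _2 or _b are one class to them, and where a whole thing is asked for, a point or a joint stands for the part that bears it (a point fixed in the world has none). Each returns a list of dicts, best first, with "confidence" (0 to 1); they miss things now and then, are a little off and sometimes report something else, mostly with a low value. They report only what shows in the picture. A call takes as long as a camera call.
- bot.outline_of(target, picture): "pixels" (420x560 bool, what is visible of it) and "bbox" ([left, top, right, bottom] in pixels, round what is visible of it).
- bot.tip_of(target, picture): "position" ([column, row] in pixels: a listed point, or the origin of a listed thing).
The state is a dict: "time_s": time; "joint_positions": joint angles; "qvel": joint speeds; "joint_efforts": joint torques, N m; "eef_pos": TCP position; "tcp_rot": TCP orientation; "contact_force": force on the tool from outside, world axes, zero at the start; "moment": the same for the moment, N m; "width": finger opening in mm; "gripper_force": force on a finger pad.
Only numpy, scipy, OpenCV 4.12 (cv2) and the standard library are available. Lean on these libraries where they do the work, as an engineer would, in place of code of your own. Each camera call takes 0.05 s, during which the arm holds its last target. There are 200 camera calls.

### The job

Send the blue carriage, with the lamp foot riding on it, along its rail to the red end stop: press the red button on the carriage down with a fingertip to free its lock, and keep it held down while you push the carriage all the way against the stop. Then let the button come back up, so that the carriage is locked there, and move clear. Do not touch the lamp foot, and leave everything else on the table where it is.

Things in the scene. Friction and masses are not known exactly. Their poses are not given: they have to be found in the camera images.
- rail: aluminium rail fixed to the table, 76 wide, 415 long, 20 high. Origin on the table, on the rail's centre line, z up; the carriage runs along the rail's own +y towards the end stop (dark bracket 46 high with a red bumper at its +y end)
- carriage (a joint): travel of the carriage along the rail's +y, in m: 0 at the near-end bracket, 0.167 against the red end stop; starts at 0 to 0.002. It slides against about 2 N plus 8 N per m/s while the button is down; while the button is up, a hidden pin and comb lock it (notches every 16.7 mm, the last at the end stop; 2 mm of play), so letting go on the way locks it again.
- button (a joint): travel of the red button straight down into the carriage, in m: 0 up (locked), 0.008 fully down, the lock is free beyond 0.005; it takes about 6 N to start it (more if the carriage is pushed hard against the lock meanwhile) and 11 N to hold it fully down
- button_top (a point): centre of the top of the red button, a square cap 42 across the rail and 44 along it; 50 above the table when up, 42 when fully down (the grey step of the carriage around it lies at 34). It moves with carriage and button
- push_face (a point): point on the black-padded upright face of the carriage's blue block (98 wide, 122 long, top 62 above the table) that looks back at the button (normal to the rail's -y), 28 from the button's centre towards the stop; this point is 54 above the table, the face reaches up to 62. The fingertip that holds the button can push on it
- nest (a point): centre of the floor of the black ring on top of the blue block, 64 beyond the push face, 62 above the table; inner radius 39, rim 7 high
- stop_face (a point): centre of the face of the red bumper on the end stop, 32 above the table; the blue block's front face (150 ahead of the button's centre) meets it
- lamp_foot: turned lamp foot of dark wood with a brass socket, 72 across, 42 high, set loose on a hidden spigot in the ring on the carriage and rising to 104 above the table; origin at the centre of its underside, z up. Not to be touched
- spare_foot: bystander: loose lamp foot of light wood with a brass socket, 72 across, 42 high, origin under its centre
- paper_cup: bystander: white cup, 66 across, 75 high, origin under its centre
- glue_bottle: bystander: black bottle with yellow cap, 48 across, 105 high, origin under its centre
- twine_roll: bystander: grey upright roll of twine, 76 across, 70 high, origin under its centre
- carton: bystander: blue carton 75 x 110 x 60 high, origin under its centre
- screwdriver: bystander: screwdriver lying on the table

How it is judged:
By the outcome, as a careful person would: the job done as asked, in the order asked, and still so for the second after the job is handed in, with the robot touching nothing.
It also fails if it takes over 38 s, if anything falls off the work surface, if the arm or the gripper's body presses on something with over 40 N, if the wrist force passes 120 N, or if a joint passes its speed limit or range.

## Working session

There is one attempt and no reset: what is moved stays moved. The work goes in short steps, Python scripts to look and compute and a tool call to move; the robot and the scene stay as the last step left them, time stands still between calls to the robot, and variables do not carry over. Pictures are saved under pics/ and viewed, at most 10 in all, crops included, and the job is handed in when it is done.

Besides the shell and the picture viewer there is one more tool, called after ">>>" as name(argument=value, ...) on one line, values as JSON. apply_moves: Moves the arm, as the interface text tells. Its arguments: {"type":"object","properties":{"plan":{"type":"array","items":{"type":"array","items":{"type":"number"}}},"claw":{"type":"number"}},"required":["plan"]}

```bash
mkdir -p pics; cat > h.py <<'E'
import numpy as np, cv2
from rig import bot
def ray(p,px):
    M=np.array(p["camera_from_world"]);R=M[:3,:3];t=M[:3,3]
    d=R.T@np.array([(px[0]-p["cx"])/p["fx"],(px[1]-p["cy"])/p["fy"],1.]);return -R.T@t,d
def atz(p,px,z):
    o,d=ray(p,px);return o+d*(z-o[2])/d[2]
def save(p,n): cv2.imwrite(f"pics/{n}.png",np.array(p["img"])[:,:,::-1])
E
python3 - <<'E'
from h import *
np.set_printoptions(precision=1,suppress=True)
Z=dict(button_top=50,push_face=54,nest=62,stop_face=32,rail=0,lamp_foot=62,spare_foot=0,paper_cup=0,glue_bottle=0,twine_roll=0,carton=0)
for c in("scene","side"):
    p=bot.read_camera(c);save(p,c+"0")
    for k,z in Z.items():
        r=bot.tip_of(k,p)
        for q in r[:2]: print(c,k,np.array(q["position"]),round(q["confidence"],2),atz(p,q["position"],z))
o=bot.get_obs();print(o["time_s"],o["eef_pos"],o["tcp_rot"],o["width"],o["contact_force"])
E
```

```text
scene button_top [238.2 191.5] 0.78 [547.3 -59.3  50. ]
scene push_face [245.9 198.2] 0.76 [550.9 -25.5  54. ]
scene push_face [409. 347.] 0.62 [599.8 554.9  54. ]
scene nest [264.3 208.6] 0.7 [545.3  39.7  62. ]
scene stop_face [332.1 253.4] 0.86 [516.2 259.8  32. ]
scene stop_face [242.3 253.3] 0.63 [677.   76.1  32. ]
scene rail [275.9 225.1] 0.56 [538.1  77.1   0. ]
scene lamp_foot [265.1 209.9] 0.71 [546.9  44.2  62. ]
scene lamp_foot [238.9 190.4] 0.33 [548.2 -54.7  62. ]
scene spare_foot [283.8 287.3] 0.84 [667.1 217.    0. ]
scene paper_cup [333.3 216.7] 0.84 [407.3 184.5   0. ]
scene glue_bottle [241.9 253.5] 0.6 [668.5  64.5   0. ]
scene twine_roll [185.7 107. ] 0.97 [ 399.3 -442.3    0. ]
scene carton [141.8 134.6] 0.62 [ 573.7 -464.8    0. ]
side button_top [307.6 236. ] 0.53 [559.2 -44.2  50. ]
side push_face [303.8 234.7] 0.88 [551.2 -32.8  54. ]
side nest [288.8 225.1] 0.94 [538.2  31.8  62. ]
side stop_face [244.2 203.2] 0.84 [504.3 247.7  32. ]
side rail [280.3 230.3] 0.67 [531.9  72.5  -0. ]
side rail [307.4 213.2] 0.59 [665.   62.6   0. ]
side lamp_foot [287.7 224.7] 0.68 [536.6  35.9  62. ]
side spare_foot [280.7 190.9] 0.64 [670.2 221.    0. ]
side paper_cup [236.6 230. ] 0.84 [413.4 187.    0. ]
side paper_cup [301.4 234. ] 0.64 [577.1   5.3   0. ]
side glue_bottle [307.3 213.7] 0.67 [663.   61.1  -0. ]
side twine_roll [362.6 352.4] 0.81 [ 390.5 -459.1    0. ]
side carton [396.2 311.9] 0.77 [ 576.8 -441.4    0. ]
side carton [308.1 237.6] 0.58 [583.3 -23.9   0. ]
1.2 [164.  498.7 231.3] [ 0.2  1.  -0.  -0. ] 85.37044716370303 [-0.2  0.1 -0.1]
```

View pics/scene0.png

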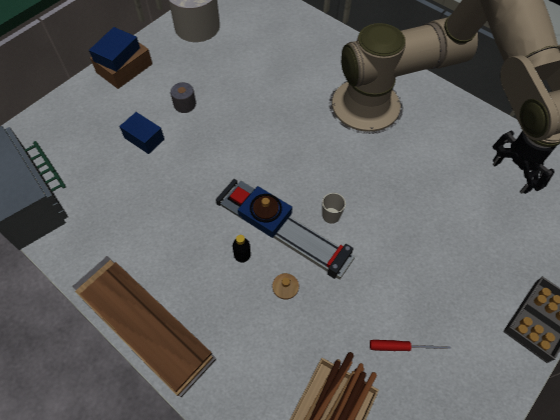

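View pics/side0.png

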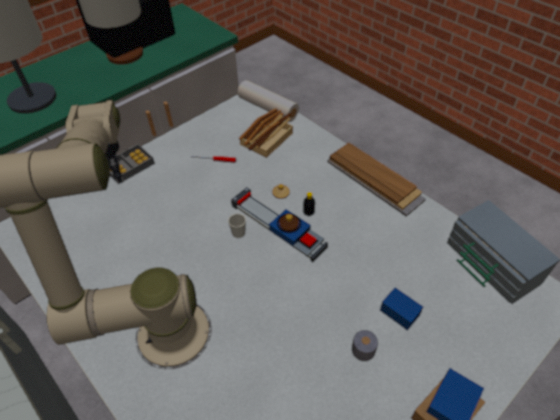

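The scene view shows the carriage at about (265,210), the red button at (239,195) and the bumper at (340,255). The side view agrees: button (308,239), bumper (244,198). The measured button-to-stop distance is about 310 mm against 317 expected, and the rail yaw is about 8°. I'll move above the button with the fingers shut and look closer.

>>> apply_moves(plan=[[0.024, -0.034, 0, 0, 0, -3.7], [0.024, -0.034, 0, 0, 0, -3.7], [0.024, -0.034, 0, 0, 0, -3.7], [0.024, -0.034, 0, 0, 0, -3.7], [0.024, -0.034, 0, 0, 0, -3.7], [0.024, -0.034, 0, 0, 0, -3.7], [0.024, -0.034, 0, 0, 0, -3.7], [0.024, -0.034, 0, 0, 0, -3.7]], claw=1)

```text
time_s: 2.0
eef_pos: [356.8, 225.2, 231.5]
tcp_rot: [0.406, 0.914, 0.0, 0.0]
contact_force: [0.9, 0.3, -0.2]
width: 0.0
gripper_force: 0.0
```

>>> apply_moves(plan=[[0.024, -0.034, 0, 0, 0, -3.7], [0.024, -0.034, 0, 0, 0, -3.7], [0.024, -0.034, 0, 0, 0, -3.7], [0.024, -0.034, 0, 0, 0, -3.7], [0.024, -0.034, 0, 0, 0, -3.7], [0.024, -0.034, 0, 0, 0, -3.7], [0.024, -0.034, 0, 0, 0, -3.7], [0.024, -0.034, 0, 0, 0, -3.7], [0, 0, 0, 0, 0, 0], [0, 0, 0, 0, 0, 0]])

```text
time_s: 3.0
eef_pos: [548.0, -45.7, 230.8]
tcp_rot: [0.626, 0.78, -0.0, -0.0]
contact_force: [-0.1, 0.0, -0.5]
width: 0.0
gripper_force: 0.0
```

```bash
cat >> h.py <<'E'
from scipy.spatial.transform import Rotation as Ro
def wrist():
    o=bot.get_obs();p=bot.read_camera("wrist")
    T=np.eye(4);T[:3,:3]=Ro.from_quat(o["tcp_rot"]).as_matrix();T[:3,3]=o["eef_pos"]
    p["camera_from_world"]=np.linalg.inv(T@np.array(p["tool_from_camera"]));return o,p
E
python3 - <<'E'
from h import *
np.set_printoptions(precision=2,suppress=True)
o,p=wrist();save(p,"w1")
R=Ro.from_quat(o["tcp_rot"]).as_matrix()
print(o["time_s"],o["eef_pos"],R,o["width"],o["contact_force"],o["joint_positions"])
print(np.array(p["tool_from_camera"]))
for k,z in dict(button_top=50,push_face=54,nest=62,stop_face=32).items():
    for q in bot.tip_of(k,p)[:1]: print(k,np.array(q["position"]),round(q["confidence"],2),atz(p,q["position"],z))
E
```

```text
3.0 [548.03 -45.67 230.85] [[-0.22  0.98 -0.  ]
 [ 0.98  0.22  0.  ]
 [ 0.   -0.   -1.  ]] 0.022104033537212155 [-0.13  0.04 -0.55] [-0.3   0.37  1.42  0.    1.35 -0.52]
[[  -0.     -0.95   -0.32   80.75]
 [   1.      0.     -0.      0.35]
 [   0.     -0.32    0.95 -144.41]
 [   0.      0.      0.      1.  ]]
button_top [281.5 190.5] 0.62 [555.99 -55.76  50.  ]
push_face [282.6 160.3] 0.85 [550.31 -26.63  54.  ]
nest [296.4  89.1] 0.97 [547.67  35.81  62.  ]
stop_face [293.8  88. ] 0.65 [546.73  36.47  32.  ]
```

View pics/w1.png

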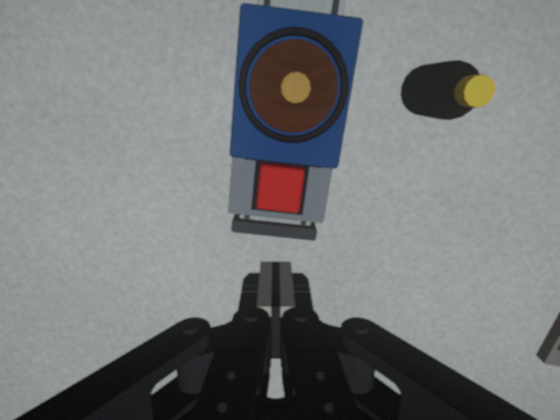

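The wrist view shows the button at (281,188), the block's face edge at about row 160, and the lamp foot at (296,88). Their spacing matches the given sizes. I'll refine the rail yaw from the corners.

```bash
python3 - <<'E'
from h import *
np.set_printoptions(precision=1,suppress=True)
o,p=wrist()
c=[atz(p,q,62) for q in [(241,4),(361,17),(337,167),(232,155)]]
print(c); a,b,d,e=c
for u in (a-e,b-d): print(np.linalg.norm(u),np.degrees(np.arctan2(-u[0],u[1])))
for u in (b-a,d-e): print(np.linalg.norm(u),np.degrees(np.arctan2(u[1],u[0])))
print("face mid",(d+e)/2)
im=p["img"].astype(int);m=((im[...,0]>120)&(im[...,1]<60)).astype(np.uint8)
n,l,s,ce=cv2.connectedComponentsWithStats(m);i=1+s[1:,4].argmax();print(s[i],ce[i],atz(p,ce[i],50))
r=cv2.minAreaRect(np.argwhere(l==i)[:,::-1].astype(np.float32));q=[atz(p,x,50) for x in cv2.boxPoints(r)];print(np.array(q))
for k in("scene","side"):
    s=bot.read_camera(k);im=s["img"].astype(int);m=((im[...,0]>100)&(im[...,1]<50)).astype(np.uint8)
    n,l,st,ce=cv2.connectedComponentsWithStats(m)
    for i in range(1,n):
        if st[i,4]>25: print(k,st[i],ce[i],atz(s,ce[i],40),atz(s,ce[i],50))
E
```

```text
[array([490.4,  88.7,  62. ]), array([584.3, 100.5,  62. ]), array([598.6, -19.4,  62. ]), array([505. , -29.3,  62. ])]
118.91658387318908 7.0569535221694855
120.6675866569264 6.821430220137407
94.661301518731 7.150709136920146
94.17866189549395 6.086500124998903
face mid [551.8 -24.3  62. ]
[ 257  167   47   46 1825] [279.5 189.5] [554.  -54.3  50. ]
[[536.  -78.1  50. ]
 [531.9 -36.   50. ]
 [571.7 -31.7  50. ]
 [577.5 -73.8  50. ]]
scene [230 187  20  16 171] [239.3 194.5] [548.4 -54.7  40. ] [552.5 -50.1  50. ]
scene [328 245  15  20  75] [334.7 254.7] [518.1 269.1  40. ] [522.4 271.1  50. ]
scene [371 341  40   9 299] [390.4 345.1] [620.6 518.8  40. ] [624.1 518.7  50. ]
side [238 192  12  11  44] [243.5 197.4] [517.4 266.8  40. ] [512.2 259.2  50. ]
side [301 233  15  13 117] [307.8 239.1] [555.5 -49.5  40. ] [550.  -54.8  50. ]
```

>>> apply_moves(plan=[[0.0045, 0.0037, -0.02, 0, 0, -5.6], [0, 0, -0.02, 5, 0.6, 0], [0, 0, -0.02, 5, 0.6, 0], [0, 0, -0.02, 0, 0, 0], [0, 0, -0.02, 0, 0, 0], [0, 0, -0.02, 0, 0, 0], [0, 0, -0.02, 0, 0, 0], [0, 0, -0.02, 0, 0, 0], [0, 0, 0, 0, 0, 0], [0, 0, 0, 0, 0, 0]])

```text
time_s: 4.4
eef_pos: [552.8, -41.5, 71.9]
tcp_rot: [0.66, 0.746, 0.058, -0.065]
contact_force: [0.2, 0.5, 0.1]
width: 0.1
gripper_force: 0.0
```

```bash
python3 - <<'E'
from h import *
np.set_printoptions(precision=2,suppress=True)
o,p=wrist();save(p,"w2")
print(o["time_s"],o["eef_pos"],Ro.from_quat(o["tcp_rot"]).as_matrix(),o["contact_force"])
E
```

```text
4.4 [552.76 -41.53  71.87] [[-0.12  0.99 -0.02]
 [ 0.98  0.12  0.17]
 [ 0.17  0.   -0.98]] [0.21 0.5  0.08]
```

View pics/w2.png

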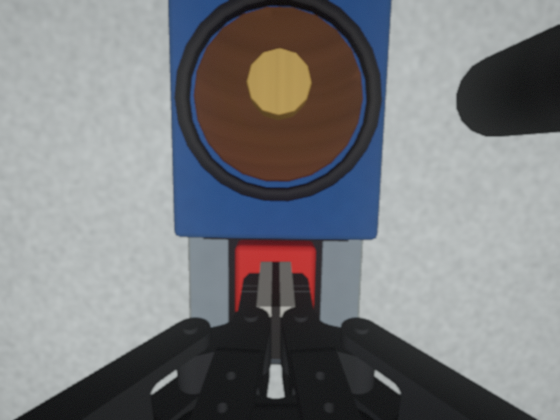

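The view shows the tip at (276,265), centred across the red button (columns 230–322), just behind the face edge at row 238. The carriage is aligned with the image. Pressing now.

>>> apply_moves(plan=[[0, 0, -0.01, 0, 0, 0], [0, 0, -0.007, 0, 0, 0], [0, 0, -0.003, 0, 0, 0], [0, 0, -0.003, 0, 0, 0], [0, 0, 0, 0, 0, 0]])

```text
time_s: 4.95
eef_pos: [552.4, -41.5, 48.4]
tcp_rot: [0.66, 0.746, 0.058, -0.066]
contact_force: [-4.4, 0.6, 5.1]
width: 0.2
gripper_force: 3.3
```

>>> apply_moves(plan=[[0, 0, -0.002, 0, 0, 0], [0, 0, -0.002, 0, 0, 0], [0, 0, 0, 0, 0, 0], [0, 0, 0, 0, 0, 0]])

```text
time_s: 5.35
eef_pos: [552.4, -41.5, 45.0]
tcp_rot: [0.66, 0.746, 0.058, -0.066]
contact_force: [-5.0, 0.2, 8.0]
width: 0.1
gripper_force: 4.4
```

>>> apply_moves(plan=[[0, 0, -0.002, 0, 0, 0], [0, 0, -0.002, 0, 0, 0], [0, 0, 0, 0, 0, 0]])

```text
time_s: 5.65
eef_pos: [552.6, -41.6, 42.7]
tcp_rot: [0.66, 0.746, 0.058, -0.066]
contact_force: [-11.2, 0.1, 25.0]
width: -0.2
gripper_force: 12.6
```

>>> apply_moves(plan=[[-0.0003, 0.003, 0, 0, 0, 0], [-0.0004, 0.003, 0, 0, 0, 0], [-0.0004, 0.003, 0, 0, 0, 0], [-0.0004, 0.003, 0, 0, 0, 0], [-0.0003, 0.003, 0, 0, 0, 0], [-0.0004, 0.003, 0, 0, 0, 0]])

```text
time_s: 6.25
eef_pos: [550.7, -24.2, 42.7]
tcp_rot: [0.66, 0.746, 0.058, -0.065]
contact_force: [-9.7, -3.5, 23.2]
width: -0.3
gripper_force: 12.1
```

```bash
python3 - <<'E'
from h import *
np.set_printoptions(precision=2,suppress=True)
o,p=wrist();save(p,"w3");print(o["time_s"],o["eef_pos"],o["contact_force"],o["moment"])
s=bot.read_camera("scene");im=s["img"].astype(int);m=((im[...,0]>100)&(im[...,1]<50)).astype(np.uint8)
n,l,st,ce=cv2.connectedComponentsWithStats(m)
for q in bot.tip_of("nest",p)[:1]: print(q["confidence"],atz(p,q["position"],62))
E
```

```text
6.25 [550.74 -24.24  42.73] [-9.65 -3.52 23.2 ] [-0.11  1.71  0.26]
```

View pics/w3.png

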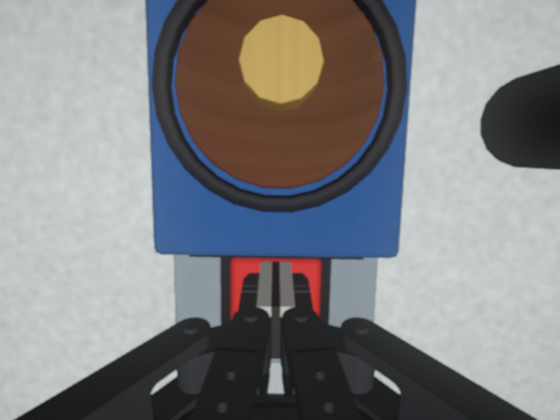

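The tip sits at the face edge (276,262) and the carriage is moving freely, with only 3.5 N of drag. Continuing.

>>> apply_moves(plan=[[-0.0005, 0.004, 0, 0, 0, 0], [-0.0006, 0.005, 0, 0, 0, 0], [-0.0007, 0.006, 0, 0, 0, 0], [-0.0007, 0.006, 0, 0, 0, 0], [-0.0008, 0.006, 0, 0, 0, 0], [-0.0007, 0.006, 0, 0, 0, 0], [-0.0007, 0.006, 0, 0, 0, 0], [-0.0008, 0.006, 0, 0, 0, 0], [-0.0007, 0.006, 0, 0, 0, 0], [-0.0007, 0.006, 0, 0, 0, 0], [-0.0007, 0.006, 0, 0, 0, 0], [-0.0006, 0.005, 0, 0, 0, 0]])

```text
time_s: 7.6
eef_pos: [543.3, 44.1, 42.8]
tcp_rot: [0.66, 0.746, 0.059, -0.064]
contact_force: [-6.1, -3.2, 21.0]
width: 0.0
gripper_force: 11.1
```

>>> apply_moves(plan=[[-0.0006, 0.005, 0, 0, 0, 0], [-0.0007, 0.006, 0, 0, 0, 0], [-0.0007, 0.006, 0, 0, 0, 0], [-0.0008, 0.006, 0, 0, 0, 0], [-0.0007, 0.006, 0, 0, 0, 0], [-0.0007, 0.006, 0, 0, 0, 0], [-0.0008, 0.006, 0, 0, 0, 0], [-0.0007, 0.006, 0, 0, 0, 0], [-0.0007, 0.006, 0, 0, 0, 0], [-0.0006, 0.005, 0, 0, 0, 0], [-0.0005, 0.004, 0, 0, 0, 0], [-0.0004, 0.003, 0, 0, 0, 0]])

```text
time_s: 8.8
eef_pos: [536.2, 109.3, 42.8]
tcp_rot: [0.66, 0.746, 0.06, -0.063]
contact_force: [-1.9, -2.5, 19.2]
width: -0.3
gripper_force: 9.7
```

>>> apply_moves(plan=[[-0.0004, 0.003, 0, 0, 0, 0], [-0.0003, 0.003, 0, 0, 0, 0], [-0.0004, 0.003, 0, 0, 0, 0], [-0.0004, 0.003, 0, 0, 0, 0]])

```text
time_s: 9.2
eef_pos: [534.9, 121.2, 42.8]
tcp_rot: [0.66, 0.746, 0.06, -0.063]
contact_force: [-0.6, -2.9, 19.1]
width: 0.5
gripper_force: 9.4
```

>>> apply_moves(plan=[[-0.0003, 0.002, 0, 0, 0, 0], [-0.0002, 0.002, 0, 0, 0, 0], [-0.0003, 0.002, 0, 0, 0, 0], [-0.0002, 0.002, 0, 0, 0, 0]])

```text
time_s: 9.6
eef_pos: [534.5, 127.9, 42.8]
tcp_rot: [0.66, 0.746, 0.06, -0.062]
contact_force: [0.7, -8.9, 17.1]
width: 0.1
gripper_force: 8.7
```

>>> apply_moves(plan=[[-0.0002, 0.002, 0, 0, 0, 0], [-0.0002, 0.002, 0, 0, 0, 0], [0, 0, 0, 0, 0, 0]])

```text
time_s: 9.9
eef_pos: [534.4, 130.0, 42.8]
tcp_rot: [0.66, 0.747, 0.059, -0.061]
contact_force: [0.4, -22.3, 19.1]
width: -0.1
gripper_force: 16.7
```

```bash
python3 - <<'E'
from h import *
np.set_printoptions(precision=2,suppress=True)
p=bot.read_camera("scene");q=bot.read_camera("side")
im=np.hstack([cv2.resize(np.array(x["img"])[r:r+120,c:c+160],None,fx=2.5,fy=2.5,interpolation=2) for x,r,c in((p,180,220),(q,150,200))])
cv2.imwrite("pics/s4.png",im[:,:,::-1])
for s in(p,q):
    for k in bot.tip_of("nest",s)[:1]: print(k["confidence"],atz(s,k["position"],62))
o=bot.get_obs();print(o["time_s"],o["eef_pos"],o["contact_force"])
E
```

```text
0.98 [524.   206.45  62.  ]
0.84 [534.58 210.83  62.  ]
10.1 [534.44 129.96  42.81] [ -1.38 -20.8   18.7 ]
```

View pics/s4.png

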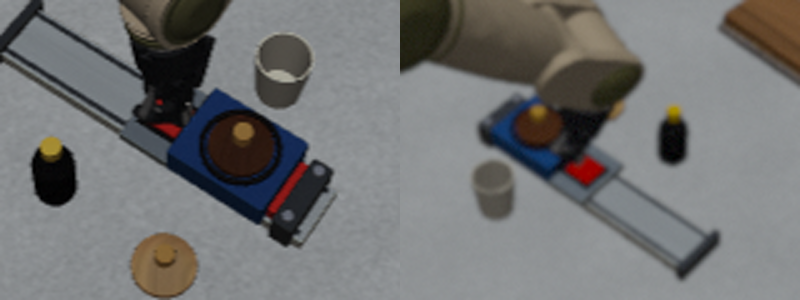

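The carriage is against the red bumper (block at (285,195) touching bumper at (290,190) in the left crop), with 21 N of push confirming it. I'll ease the push, let the button rise, then clear.

>>> apply_moves(plan=[[0.0002, -0.002, 0, 0, 0, 0], [0, 0, -0.0, 0, 0, 0], [0, 0, 0.003, 0, 0, 0], [0, 0, 0.003, 0, 0, 0], [0, 0, 0.003, 0, 0, 0], [0, 0, 0.003, 0, 0, 0], [0, 0, 0.003, 0, 0, 0]])

```text
time_s: 10.8
eef_pos: [532.0, 129.6, 54.8]
tcp_rot: [0.66, 0.746, 0.057, -0.064]
contact_force: [1.5, -10.5, -7.6]
width: -0.1
gripper_force: 5.3
```

>>> apply_moves(plan=[[0.0002, -0.002, 0.001, 0, 0, 0], [0.0004, -0.004, 0.002, 0, 0, 0], [0.0005, -0.004, 0.006, 0, 0, 0], [0.0005, -0.004, 0.015, 0, 0, 0], [0.001, -0.008, 0.025, 0, 0, 0], [0.002, -0.016, 0.03, 0, 0, 0], [0.002, -0.02, 0.04, 0, 0, 0], [0.002, -0.02, 0.04, 0, 0, 0], [0, 0, 0, 0, 0, 0], [0, 0, 0, 0, 0, 0]])

```text
time_s: 11.8
eef_pos: [540.3, 53.1, 214.9]
tcp_rot: [0.66, 0.746, 0.059, -0.065]
contact_force: [-0.3, 0.9, -0.5]
width: -0.2
gripper_force: 0.0
```

```bash
python3 - <<'E'
from h import *
np.set_printoptions(precision=1,suppress=True)
o,p=wrist();save(p,"w5");print(o["time_s"],o["eef_pos"],o["contact_force"])
for k,z in dict(button_top=50,push_face=54,nest=62,stop_face=32).items():
    for q in bot.tip_of(k,p)[:1]: print(k,round(q["confidence"],2),atz(p,q["position"],z))
E
```

```text
11.8 [540.3  53.1 214.9] [-0.3  0.9 -0.5]
button_top 0.74 [536.8 107.1  50. ]
push_face 0.93 [532.7 138.8  54. ]
nest 0.75 [528.2 202.6  62. ]
```

View pics/w5.png

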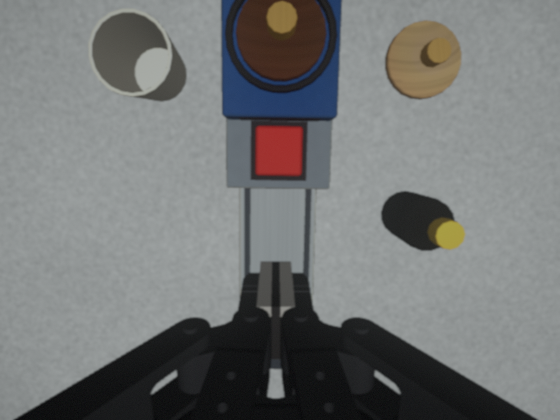

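The view shows the carriage at its far end (nest moved about 167 mm), the button (278,150) free, the lamp foot still seated, and the cup, bottle and spare foot standing. The tool is clear and reads no contact force. Handing in.

```bash
python3 -c "
from rig import bot
print(bot.sign_off())"
```

```text
the job is handed in; nothing more can be done
None
```

I pushed the carriage about 167 mm to the red stop with the button held down, then released the button and moved the arm clear; the lamp foot was not touched, and I handed the job in at about 12 s, though I did not test the lock itself.

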